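# Inspect a box-lid seam with the bench magnifier

## Robot

A 6-joint arm with a two-finger parallel gripper is mounted at the origin on the work surface. World frame = base frame: x ahead of the robot, y to its left, z up, the work surface at z = 0. Lengths are in m, angles in rad, forces in N, time in s.
With the tool pointing down it reaches from about 0.35 to 0.725 m from the base axis. Payload 6 kg.
Tool frame: the origin (TCP) lies on the centre line of the jaws, within the pads' length; the fingertips stand 11 mm ahead of it and the grasp point (between the pads) lies 8 mm behind it; z points along the fingers, y is the line along which they close (so a half turn about z gives the same grasp; the last joint's range is limited). The gripper opens to 85 mm and grips with 20 to 120 N. Pads are 22 mm wide; open, the fingers measure 114 mm over their backs; the gripper's body (76 mm by 85 mm) begins 54 mm behind the grasp point. The pads swing forward as they close: fully open they stand 13 mm farther back than shut.
Start: joints at [-0.85, 0.04, 0.085, 0, -1.615, -0.334], TCP at [0.226, -0.556, 0.242] pointing down, gripper open.
Joint ranges: [-2.56, 2.56], [-1.29, 2.01], [-1.08, 1.49], [-3.29, 1.98], [-2.81, -0.18], [-2.99, 2.99]. Speed limits (rad/s): [2.57, 2.57, 3.01, 3.14, 3.14, 3.14].

## Interface

Orientations are given as a 3x3 rotation matrix whose columns are the frame's x, y, z axes.
In Python, from station import ctrl, viewer, ticket, nets gives the robot as it stands.
- The arm moves only by the tool drive_tool, never from a script. Its argument "series" is one flat list of numbers, 4 for each row, row after row: the shift along the world's x, y, z in units of 40 mm (1.0 is 40 mm), then the turn about the world's z in units of 5 degrees (1.0 is 5 degrees). In form: [dx, dy, dz, turn, dx, dy, dz, turn, ...]. A call has 1 to 12 rows; each row shifts and turns the commanded pose from where the row before left it; what a row does not reach is not made up. A row lasts 1/12 s, in which the tool goes at most 41.7 mm and 7.16 degrees, less where a joint would pass 70% of its speed; a pose out of reach is approached as far as the arm can. A call is refused whole if a number of a shift passes 1 or a number of a turn 1, either way. A call with a gripper value outside its range is refused whole. "hand" is the closure in counts, from 0 (fully open) to 255 (shut), set as the call begins (left out, the last holds). The fingers move at their own pace and stop on an object; the grip force is fixed at half the most. Time passes only in rows, so rows that do not move let the fingers close. It gives the time, the measured TCP pose, the force, the opening and the grip force at its end, in the units of the state.
- ctrl.get_state(): the state, without advancing time (a new reading comes with each control period).
- viewer.get_image(name): name is "scene" or "side" or "wrist"; returns the picture (400x640x3 uint8, red, green, blue); there is no depth.
- viewer.calibration(name): a dict with "fx", "fy", "cx", "cy" (pixels), "origin" and "rotation" of the camera in the world. Camera axes: x right, y up, looking along -z (the intrinsics and any distortion apply to the point x, -y, -z); pixel columns grow to the right and rows downward; lengths in m; the calibration is good to about 2 mm. A picture is of the moment at which its call begins: read the wrist's pose just before it. calibration takes no time and is no camera call; for the wrist camera it gives the pose at the moment of the call.
- ticket.sign_off(): hands the job in; it is judged then, once.
Trained networks look in the newest picture that a camera, given by its name, has taken for a name from the list of things; names that differ only in an ending like _2 or _b are one class to them, and where a whole thing is asked for, a point or a joint stands for the part that bears it (a point fixed in the world has none). Each returns a list of dicts, best first, with "conf" (0 to 1); they miss things now and then, are a little off and sometimes report something else, mostly with a low value. They report only what shows in the picture. A call takes as long as a camera call. They do not tell look-alikes from the thing itself.
- nets.masks_of(camera, query): "pixels" (400x640 bool, what is visible of it) and "extent" ([left, top, right, bottom] in pixels, round what is visible of it).
The state is a dict: "t": time; "q": joint angles; "dq": joint speeds; "tau": joint torques, N m; "position": TCP position; "tool_rot": TCP orientation; "wrist_force": force on the tool from outside, world axes, zero at the start; "wrist_torque": the same for the moment, N m; "grip_width": finger opening in m; "grasp_force": force on a finger pad.
Only numpy, scipy, OpenCV 4.12 (cv2) and the standard library are available. Lean on these libraries where they do the work, as an engineer would, in place of code of your own. Each camera call takes 0.05 s, during which the arm holds its last target. There are 200 camera calls.

## Task

Draw the red-handled magnifier out of its sloping wooden pocket, turn it so that the lens lies level, and hold it about 8 cm above the lid of the long wooden box, over the green dot. From there pass it slowly (about 3 cm a second) straight along the dark glued seam to the red dot, keeping the seam under the middle of the lens, and finish there still holding the magnifier level, raised and still over the red dot. Do not touch the box with the magnifier or disturb the glue jar, the tape roll or the small box.

Things in the scene. Friction and masses are not known exactly. Their poses are not given: they have to be found in the camera images.
- magnifier: hand magnifier, 120 g. Origin: lens centre. Brass rim 76 mm across, 12 mm thick, clear glass; flat-sided red handle along its own -x, from 50 to 145 mm from the origin, 18 mm wide (y), 12 mm thick (z). z is the lens normal: level = z vertical. It starts in the holder, its yaw the same, handle rising 0.70 rad (40 deg) above level to the holder's -x side, lens low. Handle beyond 55 mm is clear all round.
- holder: wooden holder, fixed, base 140 (x) x 120 (y) x 14 mm, 90 mm tall. Origin: underside centre; the lens centre starts 55 mm above it. A board sloping 40 deg (high edge at -x) carries the lens; a pocket closed above (84 mm wide, 16 mm thick inside) covers its lower 30 mm, so draw the magnifier out along its handle, up and out; after 50 mm it is clear.
- box: pale wooden box with closed lid, fixed to the bench, 134 (x) x 204 (y) x 55 mm high. Origin: centre of its underside. A dark straight glued seam 4 mm wide runs along y down the middle of the lid. Lid top is 55 mm above the bench; nothing stands on it.
- green_dot: flat green sticker, 18 mm across and 1 mm thick, on the seam on the lid, 70 mm from the lid's middle, at one end or the other: where the pass begins. Origin: its underside centre, at lid height. Fixed.
- red_dot: flat red sticker, 18 mm across and 1 mm thick, on the seam, 70 mm from the lid's middle, at the other end from the green one: where the pass ends. Origin: its underside centre, at lid height. Fixed.
- seam_a (a point): point on the seam at lid height, 23.5 mm from the lid's middle towards the box's +y.
- seam_b (a point): point on the seam at lid height, 23.5 mm from the lid's middle towards the box's -y.
- glue_jar: yellow jar with a white cap, 56 mm across, 70 mm tall, standing loose; origin at its underside centre. Leave alone.
- tape_roll: roll of tape: blue ring, 70 mm across, 25 mm tall, lying loose; origin at its underside centre. Leave alone.
- small_box: small wooden box, 64 (x) x 94 (y) x 43 mm tall, loose; origin at its underside centre. Leave alone.
Things that resemble listed ones, but are neither listed nor needed, are in the scene too. What is shaped like the holder but orange or pink is not meant.

How it is judged:
By the outcome, as a careful person would: the job done as asked, in the order asked, and still so for the second after the job is handed in, while the arm keeps its last pose, push and grip.
It also fails if it takes over 48 s, if anything falls off the work surface, if the arm or the gripper's body presses on something with over 40 N, if the wrist force passes 120 N, or if a joint passes its speed limit or range.

## Working session

There is one attempt and no reset: what is moved stays moved. The work goes in short steps, Python scripts to look and compute and a tool call to move; the robot and the scene stay as the last step left them, time stands still between calls to the robot, and variables do not carry over. Pictures are saved under pics/ and viewed, at most 10 in all, crops included, and the job is handed in when it is done.

Besides the shell and the picture viewer there is one more tool, called after "Call:" as a command line: name --argument value ..., lists and objects as JSON in quotes. drive_tool: Moves the arm, as the interface text tells. Its arguments: {"type":"object","properties":{"series":{"type":"array"},"hand":{"type":"number"}},"required":["series"]}

```bash
mkdir -p pics
cat > h.py <<'E'
import numpy as np, cv2
from station import ctrl, viewer, ticket, nets
def pix(cam,P,c=None):
    c=c or viewer.calibration(cam); R=np.array(c['rotation']);p=(np.atleast_2d(P)-np.array(c['origin']))@R
    return np.c_[c['cx']+c['fx']*p[:,0]/-p[:,2], c['cy']+c['fy']*p[:,1]/p[:,2]]
def ray(cam,u,v,z,c=None):
    c=c or viewer.calibration(cam); R=np.array(c['rotation']);o=np.array(c['origin'])
    d=R@np.array([(u-c['cx'])/c['fx'],-(v-c['cy'])/c['fy'],-1.]); return o+d*(z-o[2])/d[2]
def save(name,img): cv2.imwrite(f'pics/{name}.png',cv2.cvtColor(img,cv2.COLOR_RGB2BGR))
E
python3 - <<'E'
from h import *
for c in ('scene','side'):
    k=viewer.calibration(c); print({a:np.round(b,3).tolist() for a,b in k.items()})
    save(c+'0',viewer.get_image(c))
    for n,z in dict(magnifier=.1,holder=.05,box=.055,green_dot=.056,red_dot=.056,glue_jar=.035,tape_roll=.012,small_box=.02).items():
        for m in nets.masks_of(c,n)[:4]:
            v,u=np.nonzero(m['pixels']); print(c,n,round(m['conf'],2),[int(a) for a in m['extent']],round(u.mean(),1),round(v.mean(),1),np.round(ray(c,u.mean(),v.mean(),z),3))
E
```

```text
{'fx': 471.443, 'fy': 471.443, 'cx': 323.054, 'cy': 198.419, 'origin': [1.123, 0.503, 1.069], 'rotation': [[-0.624, -0.644, 0.443], [0.782, -0.52, 0.344], [0.009, 0.561, 0.828]]}
scene magnifier 0.94 [356, 196, 409, 254] 380.6 228.8 [0.586 0.262 0.1  ]
scene holder 0.83 [261, 271, 339, 343] 299.6 305.7 [0.84  0.221 0.05 ]
scene holder 0.83 [372, 139, 436, 203] 402.9 173.2 [0.376 0.197 0.05 ]
scene holder 0.8 [332, 216, 405, 286] 365.6 254.1 [0.64  0.261 0.05 ]
scene box 0.78 [201, 130, 291, 197] 246.2 163.7 [ 0.622 -0.153  0.055]
scene red_dot 0.59 [202, 132, 290, 197] 246.4 163.7 [ 0.622 -0.152  0.056]
scene red_dot 0.41 [324, 133, 344, 167] 334.2 151.2 [0.437 0.007 0.056]
scene glue_jar 0.71 [327, 135, 345, 166] 334.3 150.9 [ 0.421 -0.004  0.035]
scene tape_roll 0.76 [235, 230, 269, 257] 254.8 244.1 [0.775 0.016 0.012]
scene small_box 0.88 [424, 269, 472, 314] 449.2 292.9 [0.585 0.469 0.02 ]
{'fx': 372.616, 'fy': 372.616, 'cx': 318.508, 'cy': 198.742, 'origin': [0.539, -0.536, 0.765], 'rotation': [[0.998, 0.045, -0.046], [-0.065, 0.74, -0.67], [0.004, 0.671, 0.741]]}
side magnifier 0.59 [284, 128, 332, 172] 311.4 150.2 [0.573 0.244 0.1  ]
side holder 0.89 [299, 142, 350, 192] 325.3 172.2 [0.609 0.208 0.05 ]
side holder 0.76 [202, 159, 264, 214] 233.2 188.6 [0.36 0.16 0.05]
side holder 0.71 [376, 147, 429, 198] 400.2 176.7 [0.812 0.177 0.05 ]
side box 0.68 [292, 250, 388, 364] 339.3 304.5 [ 0.607 -0.189  0.055]
side green_dot 0.61 [321, 263, 331, 274] 325.8 268.1 [ 0.586 -0.102  0.056]
side red_dot 0.47 [345, 321, 354, 327] 351.2 325.9 [ 0.626 -0.235  0.056]
side glue_jar 0.79 [243, 220, 268, 256] 253.9 240.8 [ 0.421 -0.003  0.035]
side tape_roll 0.77 [386, 219, 413, 246] 396.6 232.7 [0.775 0.017 0.012]
side small_box 0.86 [301, 110, 322, 137] 312.3 123.3 [0.587 0.474 0.02 ]
```

View pics/scene0.png

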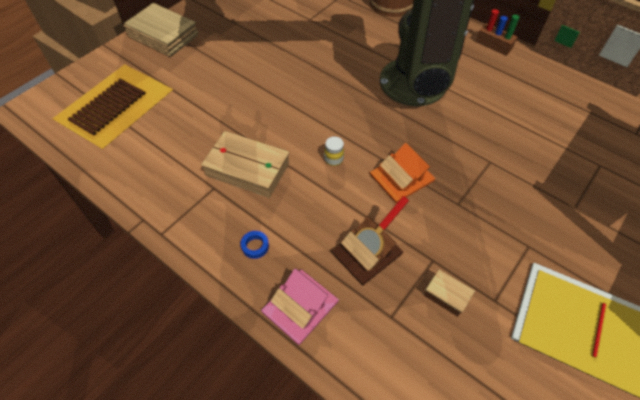

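View pics/side0.png

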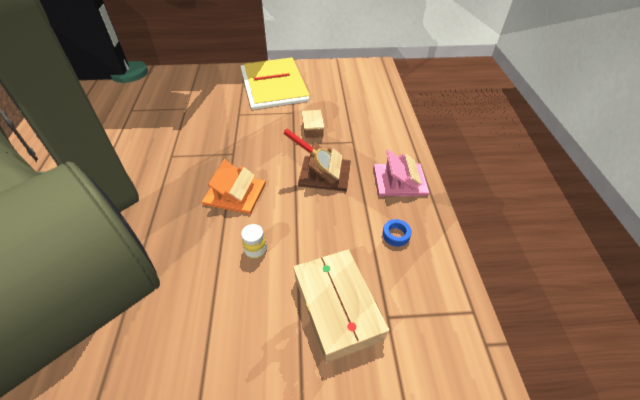

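Run:
```python
from h import *
from scipy.optimize import least_squares
ob={}
def red(im): 
    i=im.astype(int); return (i[...,0]>110)&(i[...,1]<70)&(i[...,2]<80)
box={'scene':(370,190,420,240),'side':(275,122,325,160)}
dots={'scene':(200,130,292,198),'side':(292,248,390,366)}
crops=[]
for c in box:
    im=viewer.get_image(c); l,t,r,b=box[c]; m=red(im)[t:b,l:r]; v,u=np.nonzero(m); P=np.c_[u+l,v+t].astype(float)
    mu=P.mean(0); d=np.linalg.svd(P-mu)[2][0] if len(P)<2000 else None; s=(P-mu)@d
    ob[c]=(mu,d,s.min(),s.max()); print(c,len(P),mu.round(1),d.round(3),s.min().round(1),s.max().round(1), (mu+d*s.min()).round(), (mu+d*s.max()).round())
    l,t,r,b=dots[c]; i=im[t:b,l:r].astype(int)
    g=(i[...,1]>i[...,0]+40)&(i[...,1]>i[...,2]+20); rr=(i[...,0]>i[...,1]+90)&(i[...,0]>i[...,2]+60)
    for n,k in (('green',g),('red',rr)):
        v,u=np.nonzero(k); print(c,n,len(u),ray(c,u.mean()+l,v.mean()+t,.056).round(4))
    x,y=mu.astype(int); crops.append(cv2.resize(im[y-40:y+60,x-60:x+60],(480,400),interpolation=cv2.INTER_CUBIC)) 
save('crop1',cv2.resize(np.hstack(crops),(800,333)))
def model(p):
    x,y,a=p; ax=np.array([-np.cos(a)*np.cos(.7),-np.sin(a)*np.cos(.7),np.sin(.7)]); return np.array([x,y,.055])+np.outer([.050,.0975,.145],ax)
def res(p):
    e=[]
    for c,(mu,d,a,b) in ob.items():
        q=pix(c,model(p)); e+=list(q[1]-mu)
        dd=q[2]-q[0]; dd/=np.linalg.norm(dd); e.append(20*(dd[0]*d[1]-dd[1]*d[0]))
    return e
for a0 in np.arange(-3,3.1,.75):
    f=least_squares(res,[.62,.23,a0]); print(f.x.round(4),round(f.cost,2),np.round(f.fun,1)) if f.cost<60 else 0
s=ctrl.get_state(); print(s['t'],s['position'],np.round(s['tool_rot'],3).tolist())
```

```text
scene 341 [393.6 211.1] [ 0.565 -0.825] -24.9 28.7 [380. 232.] [410. 187.]
scene green 13 [ 0.589  -0.1038  0.056 ]
scene red 23 [ 0.6281 -0.2376  0.056 ]
side 167 [297.8 140.7] [0.805 0.594] -16.3 16.7 [285. 131.] [311. 151.]
side green 41 [ 0.5866 -0.1022  0.056 ]
side red 66 [ 0.6259 -0.2361  0.056 ]
[ 0.6107  0.2549 -0.1103] 0.71 [ 0.1  0.4 -0.5 -0.2  0.5 -0.8]
[ 0.6107  0.2549 -0.1103] 0.71 [ 0.1  0.4 -0.5 -0.2  0.5 -0.8]
[ 0.6107  0.2549 -0.1103] 0.71 [ 0.1  0.4 -0.5 -0.2  0.5 -0.8]
[ 0.6107  0.2549 -0.1103] 0.71 [ 0.1  0.4 -0.5 -0.2  0.5 -0.8]
[ 0.6107  0.2549 -0.1103] 0.71 [ 0.1  0.4 -0.5 -0.2  0.5 -0.8]
1.0 [ 0.22633207 -0.5556498   0.24230654] [[-0.926, -0.377, -0.0], [-0.377, 0.926, -0.0], [0.0, 0.0, -1.0]]
```

View pics/crop1.png

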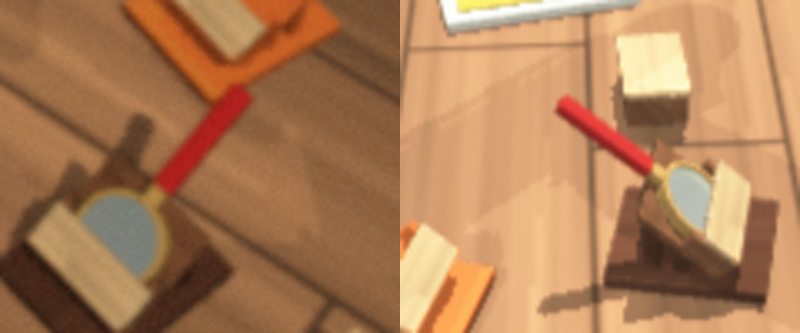

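Brown holder at scene (366,252) holds the magnifier. The orange one at (403,173) and the pink one at (300,305) are empty decoys, and the red stick on the notebook at (600,330) is only a pen. The crop shows the red handle and brass rim in the brown holder. The dots are 139.5 mm apart, as they must be. Now I'll move over the handle.

Call:
drive_tool --series '[0.32,0.85,0,-0.24,0.32,0.85,0,-0.24,0.32,0.85,0,-0.24,0.32,0.85,0,-0.24,0.32,0.85,0,-0.24,0.32,0.85,0,-0.24,0.32,0.85,0,-0.24,0.32,0.85,0,-0.24,0.32,0.85,0,-0.24,0.32,0.85,0,-0.24,0.32,0.85,0,-0.24,0.32,0.85,0,-0.24]' --hand 0

```text
t: 2.0
position: [0.3801, -0.1459, 0.2427]
tool_rot: [[-0.991, -0.134, 0.001], [-0.134, 0.991, 0.0], [-0.001, 0.0, -1.0]]
wrist_force: [2.3, -0.5, 0.3]
grip_width: 0.0854
grasp_force: 0.0
```

Call:
drive_tool --series '[0.32,0.85,0,-0.24,0.32,0.85,0,-0.24,0.32,0.85,0,-0.24,0.32,0.85,0,-0.24,0.32,0.85,0,-0.24,0.32,0.85,0,-0.24,0.32,0.85,0,-0.24,0.32,0.85,0,-0.24,0.32,0.85,0,-0.24,0.32,0.85,0,-0.24,0.32,0.85,0,-0.24,0.32,0.85,0,-0.24]'

```text
t: 3.0
position: [0.5339, 0.2622, 0.2423]
tool_rot: [[-0.993, 0.116, 0.0], [0.116, 0.993, 0.0], [-0.0, 0.0, -1.0]]
wrist_force: [0.3, -0.9, 0.0]
grip_width: 0.0853
grasp_force: 0.0
```

Call:
drive_tool --series '[0,0,0,0,0,0,0,0,0,0,0,0]'

```text
t: 3.25
position: [0.5335, 0.2603, 0.2421]
tool_rot: [[-0.993, 0.115, -0.0], [0.115, 0.993, -0.001], [0.0, -0.001, -1.0]]
wrist_force: [0.6, -0.5, 0.9]
grip_width: 0.0854
grasp_force: 0.0
```

Run:
```python
from h import *
s=ctrl.get_state(); print(s['t'],np.round(s['position'],4),np.round(s['tool_rot'],3).tolist(),np.round(s['q'],2),s['grip_width'])
k=viewer.calibration('wrist'); im=viewer.get_image('wrist'); i=im.astype(int)
m=((i[...,0]>110)&(i[...,1]<70)&(i[...,2]<80)).astype(np.uint8)
n,lab,st,ce=cv2.connectedComponentsWithStats(m); j=1+np.argmax(st[1:,4]); print(st[j],ce[j])
v,u=np.nonzero(lab==j); P=np.c_[u,v]; 
def model(x,y,a,ss=(.05,.075,.105,.145)):
    ax=np.array([-np.cos(a)*np.cos(.7),-np.sin(a)*np.cos(.7),np.sin(.7)]); return np.array([x,y,.055])+np.outer(ss,ax)
q=pix('wrist',model(.6107,.2549,-.1103),k); print(q.round(1))
for a in q: cv2.circle(im,tuple(int(b) for b in a),4,(0,255,255),-1)
save('w1',im)
print(cv2.minAreaRect(P.astype(np.float32)), ray('wrist',*ce[j],.055+.0975*np.sin(.7),k))
```

```text
3.25 [0.5335 0.2603 0.2421] [[-0.993, 0.115, -0.0], [0.115, 0.993, -0.001], [0.0, -0.001, -1.0]] [ 0.79  0.02  0.07  0.   -1.62 -2.48] 0.08537552511459272
[ 312  157   31   75 1577] [326.41344325 192.04311985]
[[324.2 225.3]
 [324.4 211.3]
 [324.7 191.7]
 [325.2 158.8]]
((324.9446716308594, 193.8137664794922), (24.272016525268555, 75.4228286743164), 10.007980346679688) [0.53256228 0.26503235 0.11781122]
```

View pics/w1.png

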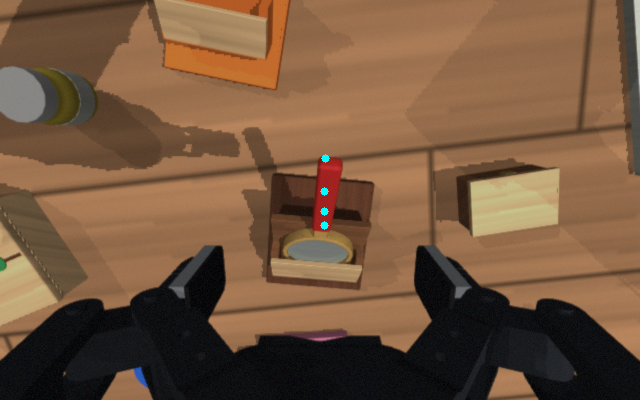

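```bash
cat >> h.py <<'E'
def redmask(im,hint=None):
    i=im.astype(int); m=((i[...,0]>90)&(i[...,0]>2.2*i[...,1])&(i[...,0]>2*i[...,2])).astype(np.uint8)
    n,lab,st,ce=cv2.connectedComponentsWithStats(m); j=1+np.argmax(st[1:,4]); return (lab==j)
def handle(x,y,z,a,p):
    "8 corners of the handle: lens at x,y,z, yaw a, handle rising p"
    X=np.array([np.cos(a)*np.cos(p),np.sin(a)*np.cos(p),-np.sin(p)]);Y=np.array([-np.sin(a),np.cos(a),0]);Z=np.cross(X,Y)
    return np.array([np.array([x,y,z])+i*X+j*Y+k*Z for i in(-.05,-.145) for j in(-.009,.009) for k in(-.006,.006)])
def feats(pts):
    h=cv2.convexHull(np.asarray(pts,np.float32)); M=cv2.moments(h); A=M['m00']
    return np.array([M['m10']/A,M['m01']/A,M['mu20']/A/50,M['mu11']/A/50,M['mu02']/A/50])
E
python3 - <<'E'
from h import *
from scipy.optimize import least_squares
s=ctrl.get_state(); k=viewer.calibration('wrist'); m=redmask(viewer.get_image('wrist'))
v,u=np.nonzero(m); f0=feats(np.c_[u,v]); print(len(u),f0.round(2))
f=least_squares(lambda p:feats(pix('wrist',handle(p[0],p[1],.055,p[2],.7),k))-f0,[.611,.255,-.11],diff_step=1e-3)
x,y,a=f.x; print(f.x.round(4),f.cost,f.fun.round(2))
for q in(.095,.105): print(q,np.round([x-q*np.cos(a)*np.cos(.7),y-q*np.sin(a)*np.cos(.7),.055+q*np.sin(.7)],4))
print(np.degrees(a), np.degrees(np.arctan2(-s['tool_rot'][0][1],s['tool_rot'][1][1])))
E
```

```text
1620 [326.4  191.99   0.98  -1.13   8.45]
[ 0.6117  0.2469 -0.2143] 0.735312820406189 [-0.    0.1   0.12 -0.25  1.18]
0.095 [0.5407 0.2623 0.1162]
0.105 [0.5332 0.264  0.1226]
-12.278579198949927 -6.643668422377601
```

Call:
drive_tool --series '[0,0.09,-0.3,-0.5,0,0,-0.5,-0.5,0,0,-0.5,0,0,0,-0.5,0,0,0,-0.5,0,0,0,-0.4,0,0,0,-0.3,0,0,0,-0.18,0,0,0,0,0,0,0,0,0]'

```text
t: 4.18
position: [0.5338, 0.2637, 0.1159]
tool_rot: [[-0.979, 0.202, 0.001], [0.202, 0.979, 0.0], [-0.001, 0.001, -1.0]]
wrist_force: [-0.1, 0.7, 1.5]
grip_width: 0.0853
grasp_force: 0.0
```

Call:
drive_tool --series '[0,0,0,0,0,0,0,0,0,0,0,0,0,0,0,0,0,0,0,0,0,0,0,0,0,0,0,0,0,0,0,0,0,0,0,0,0,0,0,0,0,0,0,0,0,0,0,0]' --hand 255

```text
t: 5.18
position: [0.5336, 0.2642, 0.1154]
tool_rot: [[-0.979, 0.202, 0.0], [0.202, 0.979, 0.001], [-0.0, 0.001, -1.0]]
wrist_force: [-1.0, 2.5, 2.8]
grip_width: 0.017
grasp_force: 59.0
```

Call:
drive_tool --series '[-0.07,0.015,0.06,0,-0.14,0.03,0.12,0,-0.14,0.03,0.12,0,-0.14,0.03,0.12,0,-0.14,0.03,0.12,0,-0.14,0.03,0.12,0]'

```text
t: 5.68
position: [0.5021, 0.2706, 0.142]
tool_rot: [[-0.979, 0.202, -0.0], [0.202, 0.979, 0.0], [0.0, 0.0, -1.0]]
wrist_force: [2.0, 0.2, -1.5]
grip_width: 0.0169
grasp_force: 58.6
```

Call:
drive_tool --series '[-0.14,0.03,0.12,0,-0.14,0.03,0.12,0,-0.14,0.03,0.12,0,-0.14,0.03,0.12,0,-0.14,0.03,0.12,0,0,0,0,0]'

```text
t: 6.18
position: [0.4739, 0.2771, 0.1667]
tool_rot: [[-0.98, 0.201, 0.0], [0.201, 0.98, 0.001], [-0.0, 0.001, -1.0]]
wrist_force: [0.4, 0.8, 0.1]
grip_width: 0.0167
grasp_force: 58.6
```

Run:
```python
from h import *
save('side2',cv2.resize(viewer.get_image('side')[100:240,200:424],(800,500),interpolation=cv2.INTER_CUBIC))
```

```text
(no output)
```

View pics/side2.png

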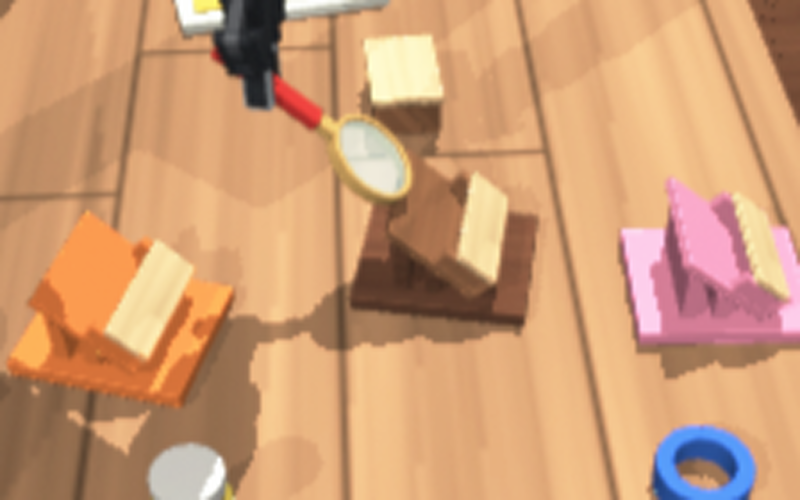

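Call:
drive_tool --series '[0,0,0.6,0,0,0,0.6,0,0.175,-0.61,0,0,0.175,-0.61,0,0,0.175,-0.61,0,0,0.175,-0.61,0,0,0.175,-0.61,0,0,0.175,-0.61,0,0,0.175,-0.61,0,0,0.175,-0.61,0,0,0,0,-0.4,0,0,0,-0.5,0]'

```text
t: 7.23
position: [0.5315, 0.0802, 0.178]
tool_rot: [[-0.979, 0.204, 0.002], [0.204, 0.979, 0.001], [-0.001, 0.002, -1.0]]
wrist_force: [0.2, 1.2, -2.4]
grip_width: 0.0167
grasp_force: 58.8
```

Call:
drive_tool --series '[0,0,-0.5,0,0,0,-0.5,0,0,0,-0.5,0,0,0,-0.4,0,0,0,-0.2,0,0,0,-0.1,0,0,0,-0.1,0,0,0,-0.1,0,0,0,-0.1,0]'

```text
t: 7.98
position: [0.5317, 0.0817, 0.0812]
tool_rot: [[-0.98, 0.201, 0.003], [0.201, 0.98, 0.0], [-0.003, 0.001, -1.0]]
wrist_force: [-8.0, 0.7, 12.5]
grip_width: 0.0168
grasp_force: 59.2
```

Call:
drive_tool --series '[0,0,-0.1,0,0,0,-0.1,0,0,0,-0.1,0,0,0,-0.1,0,0,0,-0.1,0,0,0,-0.1,0]'

```text
t: 8.48
position: [0.5317, 0.0819, 0.056]
tool_rot: [[-0.98, 0.201, 0.003], [0.201, 0.98, 0.001], [-0.003, 0.002, -1.0]]
wrist_force: [-5.0, 0.8, 7.1]
grip_width: 0.0171
grasp_force: 58.3
```

Call:
drive_tool --series '[0,0,-0.1,0,0,0,-0.1,0,0,0,-0.1,0,0,0,-0.1,0,0,0,-0.1,0,0,0,-0.1,0,0,0,-0.1,0,0,0,-0.1,0,0,0,0,0]'

```text
t: 9.23
position: [0.5315, 0.0817, 0.0221]
tool_rot: [[-0.98, 0.201, 0.002], [0.201, 0.98, 0.001], [-0.002, 0.001, -1.0]]
wrist_force: [-1.1, 1.4, 3.9]
grip_width: 0.0169
grasp_force: 58.4
```

Run:
```python
from h import *
save('side3',cv2.resize(viewer.get_image('side')[140:300,220:444],(784,560),interpolation=cv2.INTER_CUBIC))
```

```text
(no output)
```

View pics/side3.png

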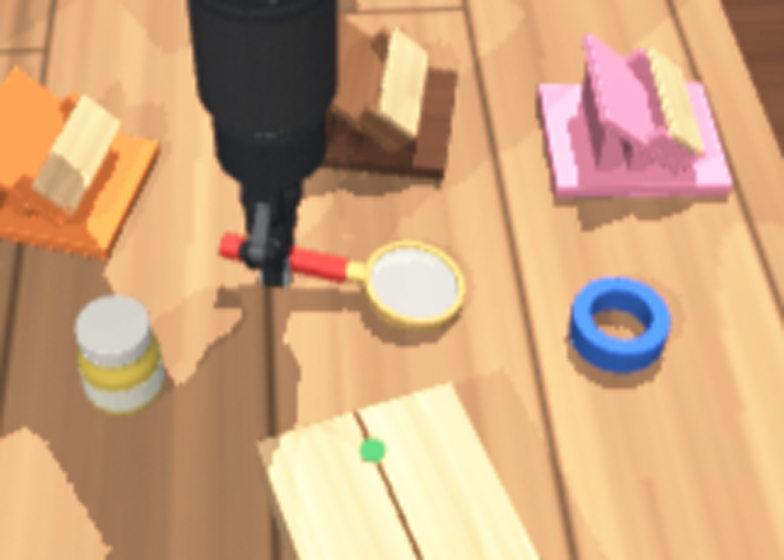

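Call:
drive_tool --series '[0,0,-0.08,0,0,0,-0.08,0,0,0,-0.08,0,0,0,0,0,0,0,0,0]'

```text
t: 9.7
position: [0.5309, 0.0814, 0.0118]
tool_rot: [[-0.979, 0.202, 0.0], [0.202, 0.979, 0.0], [-0.0, 0.0, -1.0]]
wrist_force: [-1.8, 1.9, 3.0]
grip_width: 0.0167
grasp_force: 58.4
```

Call:
drive_tool --series '[0,0,0,0,0,0,0,0,0,0,0,0,0,0,0,0,0,0,0,0,0,0,0,0,0,0,0,0]' --hand 120

```text
t: 10.28
position: [0.5307, 0.0813, 0.0118]
tool_rot: [[-0.979, 0.202, -0.0], [0.202, 0.979, 0.0], [0.0, 0.0, -1.0]]
wrist_force: [-0.5, 0.2, -0.5]
grip_width: 0.045
grasp_force: 0.0
```

Call:
drive_tool --series '[0,0,0,0,0,0,0,0,0,0,0,0,0,0,0,0,0,0,0,0,0,0,0,0,0,0,0,0,0,0,0,0]' --hand 255

```text
t: 10.95
position: [0.5309, 0.0814, 0.0121]
tool_rot: [[-0.979, 0.202, 0.0], [0.202, 0.979, 0.0], [-0.0, 0.0, -1.0]]
wrist_force: [-0.8, -0.6, 2.7]
grip_width: 0.0161
grasp_force: 60.9
```

Call:
drive_tool --series '[0,0,0.1,0,0,0,0.3,0,0,0,0.4,0,0,0,0.4,0,0,0,0.4,0,0,0,0.4,0,0,0,0.4,0,0,0,0.4,0,0,0,0.3,0,0,0,0.12,0,0,0,0,0,0,0,0,0]'

```text
t: 11.95
position: [0.5304, 0.0814, 0.1401]
tool_rot: [[-0.979, 0.202, -0.001], [0.202, 0.979, 0.0], [0.001, 0.0, -1.0]]
wrist_force: [-0.4, -0.2, -2.7]
grip_width: 0.0163
grasp_force: 60.5
```

Run:
```python
from h import *
from scipy.optimize import least_squares
s=ctrl.get_state(); P=s['position']; print(np.round(P,4),s['grip_width'],s['grasp_force'])
tiles=[];ob={}
for c in('scene','side'):
    im=viewer.get_image(c); ms=nets.masks_of(c,'magnifier'); i=im.astype(int)
    g=pix(c,[[P[0]+.1,P[1]-.02,.135]])[0]; l,t=(g-[55,45]).astype(int)
    # brass: yellowish rim pixels near the expected lens
    sub=i[t:t+90,l:l+110]; br=(sub[...,0]>130)&(sub[...,0]-sub[...,2]>85)&(sub[...,1]>.68*sub[...,0])
    v,u=np.nonzero(br); print(c,g.round(),br.sum(),[(round(m['conf'],2),[int(a) for a in m['extent']]) for m in ms[:2]])
    tiles.append(cv2.resize(im[t:t+90,l:l+110],(400,327),interpolation=cv2.INTER_CUBIC)); b=np.zeros_like(im[t:t+90,l:l+110]); b[br]=255; 
    if ms: b[ms[0]['pixels'][t:t+90,l:l+110],2]=200
    tiles.append(cv2.resize(b,(400,327),interpolation=0)); print(l,t)
save('lift',cv2.resize(np.vstack([np.hstack(tiles[:2]),np.hstack(tiles[2:])]),(730,597)))
```

```text
[0.5304 0.0814 0.1401] 0.016321409857344264 60.491706132888794
scene [304. 189.] 4560 [(0.74, [287, 170, 335, 202])]
248 144
side [340. 189.] 5945 [(0.75, [280, 177, 356, 204])]
284 143
```

View pics/lift.png

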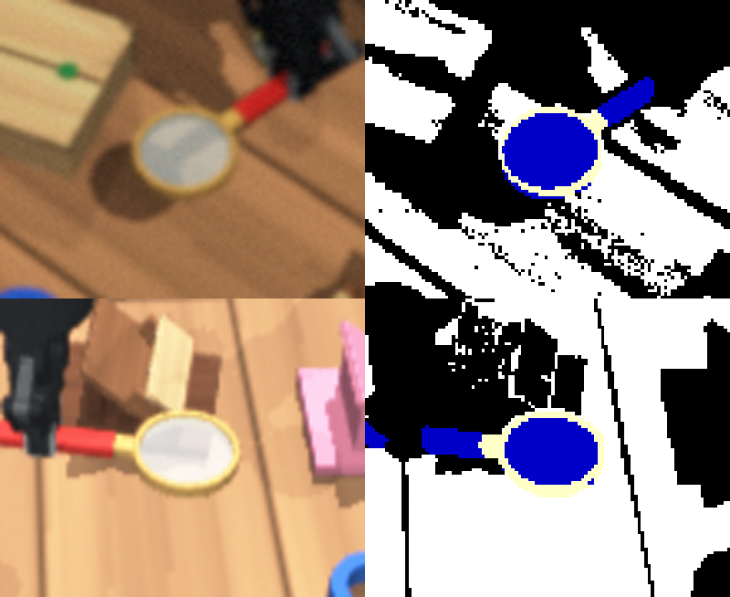

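```bash
cat >> h.py <<'E'
from scipy.optimize import least_squares
def lensfit(guess,cams=('scene','side')):
    "lens centre x,y,z and tilts (normal's x,y) from the disc outlines in the pictures"
    ob={}
    for c in cams:
        viewer.get_image(c); ms=nets.masks_of(c,'magnifier'); g=pix(c,[guess])[0]
        ms=[m for m in ms if m['pixels'][max(0,int(g[1])-15):int(g[1])+16,int(g[0])-15:int(g[0])+16].sum()>100]
        if not ms: print('none in',c); continue
        o=cv2.morphologyEx(ms[0]['pixels'].astype(np.uint8),cv2.MORPH_OPEN,cv2.getStructuringElement(cv2.MORPH_ELLIPSE,(15,15)))
        ob[c]=max(cv2.findContours(o,0,2)[0],key=cv2.contourArea); M=cv2.moments(o,True)
        ob[c]=np.array([M['m10'],M['m01'],M['mu20']/50,M['mu11']/50,M['mu02']/50])/M['m00']
    K={c:viewer.calibration(c) for c in ob}; th=np.linspace(0,2*np.pi,73)
    def disc(p):
        n=np.array([p[3],p[4],1]);n/=np.linalg.norm(n); a=np.cross([0,1,0],n);a/=np.linalg.norm(a);b=np.cross(n,a)
        r=.038*(np.outer(np.cos(th),a)+np.outer(np.sin(th),b)); return np.vstack([p[:3]+r+.006*n,p[:3]+r-.006*n])
    f=least_squares(lambda p:np.concatenate([feats(pix(c,disc(p),K[c]))-ob[c] for c in ob]),[*guess,0,0],x_scale=[.01,.01,.01,.1,.1],diff_step=1e-3)
    return f.x,f.fun
E
python3 - <<'E'
from h import *
s=ctrl.get_state(); P=np.array(s['position']); x,r=lensfit([P[0]+.1,P[1]-.02,.135]); print(x.round(4),r.round(2),(x[:3]-P).round(4))
v=x[:2]-P[:2]; print(np.linalg.norm(v),np.degrees(np.arctan2(v[1],v[0])))
G=np.array([.5878,-.103]);R=np.array([.627,-.2369]); print('to green',((G-x[:2])/.04).round(3),(R-G)/.04)
E
```

```text
[ 0.6307  0.0627  0.1338 -0.0433 -0.0465] [ 0.14 -0.08  0.02  0.08  0.05  0.14  0.07 -0.05  0.02  0.06] [ 0.1004 -0.0184 -0.0057]
0.1020553795079013 -10.40768274481476
to green [-1.072 -4.143] [ 0.98   -3.3475]
```

Call:
drive_tool --series '[-0.05,-0.2,0.03,0,-0.1,-0.38,0,0,-0.12,-0.46,0,0,-0.13,-0.5,0,0,-0.13,-0.5,0,0,-0.13,-0.5,0,0,-0.13,-0.5,0,0,-0.12,-0.46,0,0,-0.1,-0.38,0,0,-0.06,-0.26,0,0,0,0,0,0,0,0,0,0]'

```text
t: 13.35
position: [0.4877, -0.085, 0.142]
tool_rot: [[-0.979, 0.203, 0.0], [0.203, 0.979, 0.0], [-0.0, 0.0, -1.0]]
wrist_force: [0.0, 0.1, -1.6]
grip_width: 0.0158
grasp_force: 60.5
```

Run:
```python
from h import *
s=ctrl.get_state(); P=np.array(s['position']); g=P+[.1004,-.0184,-.0057]; x,r=lensfit(g); print(s['t'],P.round(4),x.round(4),r.round(2),(x[:3]-P).round(4))
k=viewer.calibration('wrist'); im=viewer.get_image('wrist')
for p in([.5878,-.103,.056],[.627,-.2369,.056]):
    q=pix('wrist',[p],k)[0]; print(q.round()); cv2.circle(im,tuple(int(a) for a in q),4,(255,0,255),1)
save('w2',im)
G=np.array([.5878,-.103]); print('to green, units',((G-x[:2])/.04).round(3),((G-g[:2])/.04).round(3))
save('side4',cv2.resize(viewer.get_image('side')[160:360,220:444],(672,600),interpolation=cv2.INTER_CUBIC))
```

```text
13.35 [ 0.4877 -0.085   0.142 ] [ 0.588  -0.1037  0.1361 -0.0023 -0.011 ] [ 0.24 -0.13  0.05  0.07  0.09  0.2   0.09 -0.05  0.04  0.09] [ 0.1003 -0.0187 -0.0059]
[322. 329.]
[178. 394.]
to green, units [-0.004  0.019] [-0.007  0.01 ]
```

View pics/w2.png

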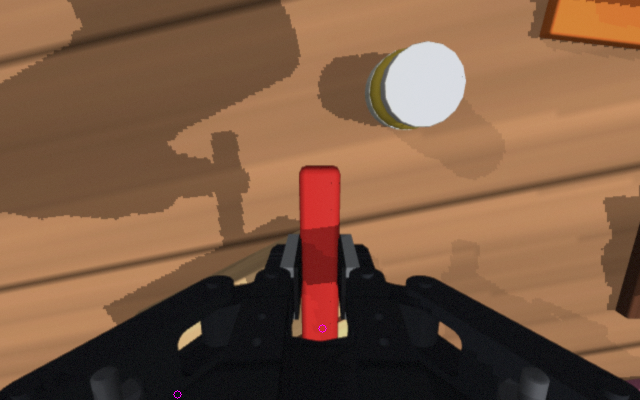

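View pics/side4.png

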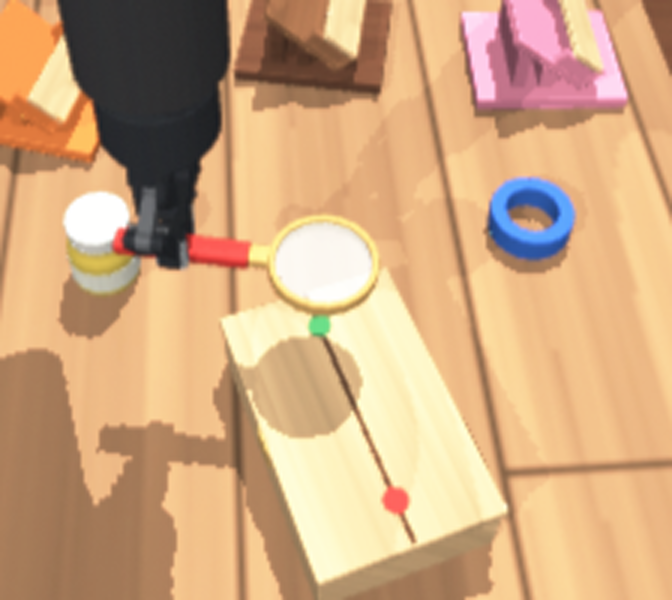

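Call:
drive_tool --series '[0,0,0,0,0.0175,-0.0598,0,0,0.0175,-0.0598,0,0,0.0175,-0.0598,0,0,0.0175,-0.0598,0,0,0.0175,-0.0598,0,0,0.0175,-0.0598,0,0,0.0175,-0.0598,0,0,0.0175,-0.0598,0,0,0.0175,-0.0598,0,0,0.0175,-0.0598,0,0,0.0175,-0.0598,0,0]'

```text
t: 14.65
position: [0.4957, -0.1108, 0.1419]
tool_rot: [[-0.979, 0.202, 0.0], [0.202, 0.979, 0.0], [0.0, 0.0, -1.0]]
wrist_force: [-0.8, -0.6, -0.8]
grip_width: 0.0159
grasp_force: 60.5
```

Call:
drive_tool --series '[0.0175,-0.0598,0,0,0.0175,-0.0598,0,0,0.0175,-0.0598,0,0,0.0175,-0.0598,0,0,0.0175,-0.0598,0,0,0.0175,-0.0598,0,0,0.0175,-0.0598,0,0,0.0175,-0.0598,0,0,0.0175,-0.0598,0,0,0.0175,-0.0598,0,0,0.0175,-0.0598,0,0,0.0175,-0.0598,0,0]'

```text
t: 15.65
position: [0.5041, -0.1395, 0.1418]
tool_rot: [[-0.979, 0.202, -0.0], [0.202, 0.979, 0.0], [0.0, 0.0, -1.0]]
wrist_force: [0.7, 0.6, -1.3]
grip_width: 0.0162
grasp_force: 60.5
```

Tracking well (24 mm of x,y per expected 29 mm steps, on the line); 33 rows remain.

Call:
drive_tool --series '[0.0175,-0.0598,0,0,0.0175,-0.0598,0,0,0.0175,-0.0598,0,0,0.0175,-0.0598,0,0,0.0175,-0.0598,0,0,0.0175,-0.0598,0,0,0.0175,-0.0598,0,0,0.0175,-0.0598,0,0,0.0175,-0.0598,0,0,0.0175,-0.0598,0,0,0.0175,-0.0598,0,0,0.0175,-0.0598,0,0]'

```text
t: 16.65
position: [0.5125, -0.1682, 0.1419]
tool_rot: [[-0.979, 0.202, 0.0], [0.202, 0.979, 0.0], [-0.0, 0.0, -1.0]]
wrist_force: [0.2, 1.1, -1.1]
grip_width: 0.0163
grasp_force: 60.5
```

Call:
drive_tool --series '[0.0175,-0.0598,0,0,0.0175,-0.0598,0,0,0.0175,-0.0598,0,0,0.0175,-0.0598,0,0,0.0175,-0.0598,0,0,0.0175,-0.0598,0,0,0.0175,-0.0598,0,0,0.0175,-0.0598,0,0,0.0175,-0.0598,0,0,0.0175,-0.0598,0,0,0.0175,-0.0598,0,0,0.0175,-0.0598,0,0]'

```text
t: 17.65
position: [0.5209, -0.1969, 0.1419]
tool_rot: [[-0.979, 0.202, -0.0], [0.202, 0.979, 0.0], [0.0, 0.0, -1.0]]
wrist_force: [0.1, 0.5, -1.1]
grip_width: 0.016
grasp_force: 60.5
```

Call:
drive_tool --series '[0.0175,-0.0598,0,0,0.0175,-0.0598,0,0,0.0175,-0.0598,0,0,0.0175,-0.0598,0,0,0.0175,-0.0598,0,0,0.0175,-0.0598,0,0,0.0175,-0.0598,0,0,0.0175,-0.0598,0,0,0.0175,-0.0598,0,0,0,0,0,0,0,0,0,0,0,0,0,0]'

```text
t: 18.65
position: [0.5271, -0.2182, 0.1418]
tool_rot: [[-0.979, 0.202, -0.0], [0.202, 0.979, 0.0], [0.0, 0.0, -1.0]]
wrist_force: [0.1, 0.2, -0.4]
grip_width: 0.0165
grasp_force: 60.5
```

Run:
```python
from h import *
s=ctrl.get_state(); P=np.array(s['position']); g=P+[.1003,-.0187,-.0058]; x,r=lensfit(g); print(s['t'],P.round(4),x.round(4),r.round(2))
R=np.array([.627,-.2369]); print('to red, mm',((R-x[:2])*1e3).round(1),((R-g[:2])*1e3).round(1))
save('side5',cv2.resize(viewer.get_image('side')[160:380,220:444],(610,600),interpolation=cv2.INTER_CUBIC))
```

```text
18.65 [ 0.5271 -0.2182  0.1418] [ 0.6265 -0.2365  0.1351  0.0205  0.0815] [ 0.26 -0.11  0.03  0.03  0.09  0.18  0.07  0.06 -0.02  0.06]
to red, mm [ 0.5 -0.4] [-0.4 -0. ]
```

View pics/side5.png

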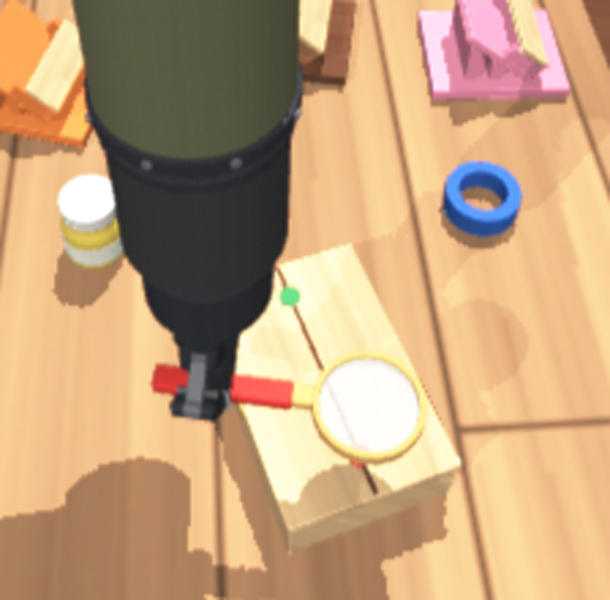

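The lens centre is within 0.5 mm of the red dot at 80 mm above the lid, and held still. My earlier "24 mm" remark was wrong: the pass went 8.4 mm in x and 28.7 mm in y each second, which is 29.9 mm/s along the seam. Handing in.

```bash
python3 -c "
from h import *
print(ticket.sign_off())"
```

```text
the job is handed in; nothing more can be done
None
```

The magnifier was drawn out, laid briefly flat on the bench to level it, and passed from the green to the red dot at about 3 cm/s and 8 cm above the lid; it was handed in held still over the red dot, with its level measured within 1° at the green dot and at the red dot by a noisier reading of about 5° (grip unchanged).

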